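# Hook the pole into the eye and swing the cabinet flap down

## Task

Take the hook pole from its two-post cradle, hook it into the wire eye on the flap of the bench cabinet and with it swing the flap gently all the way down to its stop, without forcing anything or touching the cabinet with the robot itself. Then unhook the pole and lay it back in both notches of its cradle, and leave the flap down and the things standing around undisturbed.

Things in the scene. Friction and masses are not known exactly. Their poses are not given: they have to be found in the camera images.
- cabinet: Small white bench cabinet, fixed, 150 deep (x) x 240 wide (y) x 268 high mm, a drop-down flap in its upper front. Origin: centre of its underside, on the bench; its front faces its own -x; z up.
- hatch (a joint): Angle of the grey drop-down flap, hinged along its lower edge: 0 = shut (upright), grows as its top swings out and down; 1.48 = at its stop, about level. Starts at 0 to 0.05. Stiff friction hinge (0.45 N m): the flap stays where it is left; about 3 N at the eye moves it, less towards the end.
- hatch_hinge (a point): Middle of the flap's hinge line, 130 mm above the bench, 80 mm in front (-x) of the cabinet's origin. The flap is 10 mm thick (5 to either side of this line), 236 wide, its free edge 130 mm from the hinge. Axes turn with the flap: -x out of its outer face, y along the hinge, z from hinge to free edge.
- hatch_top (a point): Point on the flap's outer face, mid-width, 125 mm from the hinge; axes as hatch_hinge. The foot of the steel wire eye is fixed at this height, but its place along the edge is NOT measured: the eye's centre is anywhere within 40 mm to either side (y) of this point and must be seen or felt for. It does not shift under forces below 40 N.
- hatch_bar (a point): Where the middle of the eye's outer bar would be if the eye stood at mid-width: 24.4 mm out from the flap's face (-x) and 29.1 mm (+z) past hatch_top; moves with the flap. The eye is an arch of 7 mm round wire, legs from foot to bar, 32 mm wide outside, 18 inside, corners bevelled. Flap shut, the gap from face to bar seen from above is 21 mm.
- pole: Hook pole, loose, about 0.16 kg, 294 mm long; origin on its axis, +x along it to the hook, z up as it lies. Black handle 16 wide (y) x 20 high (z) from x = -135 to +30 mm, then a 15 mm ferrule to x = 42, then an 8 mm round steel rod that turns down (-z) at x = 155. Balanced within 25 mm of the origin; free to grip at the origin.
- hook_tip (a point): Lowest point of the pole's hook, at (155, 0, -30) mm in the pole's frame; the 8 mm thick downturned leg ends 30 mm below the rod's axis. Axes as the pole's.
- cradle: Fixed grey cradle, base 200 (x) x 75 (y) x 10 mm, origin: centre of its underside. Two notched posts at x = -85 and +85 mm, 97 and 103 mm high, mouths flared. The pole lies along x, hook to +x: handle in the rear notch (21 mm wide, floor 70 mm up), rod in the front one (13 mm wide, floor 76 mm up), axis 80 mm above the bench.
- jar: Bystander: capped specimen jar, 53 mm across, 62 high; origin at the centre of its underside.
- beaker: Bystander: small beaker, 50 mm across, 60 high; origin at the centre of its underside.
- timer: Bystander: lab timer 66x64x28 mm; origin at the centre of its underside.
Things that resemble listed ones, but are neither listed nor needed, are in the scene too. What is shaped like the cradle but green is not meant.

How it is judged:
By the outcome, as a careful person would: the job done as asked, in the order asked, and still so for the second after the job is handed in, with the robot touching nothing.
It also fails if it takes over 72 s, if anything falls off the work surface, if the arm or the gripper's body presses on something with over 40 N, if the wrist force passes 120 N, or if a joint passes its speed limit or range.

## Robot

A 6-joint arm with a two-finger parallel gripper is mounted at the origin on the work surface; the furniture and walls round the work are solid. World frame = base frame: x ahead of the robot, y to its left, z up, the work surface at z = 0. Lengths are in mm, angles in rad, forces in N, time in s.
With the tool pointing down it reaches from about 350 to 775 mm from the base axis. Payload 7.3 kg.
Tool frame: the origin (TCP) lies midway between the tips of the shut fingers; the grasp point (between the pads) lies 19 mm behind it; z points along the fingers, y is the line along which they close (so a half turn about z gives the same grasp; the last joint's range is limited). The gripper opens to 92 mm and grips with 3 to 60 N. Pads are 19 mm wide; open, the fingers measure 130 mm over their backs; the gripper's body (75 mm by 190 mm) begins 47 mm behind the grasp point.
Start: joints at [1.119, 0.342, 1.524, -0, 1.275, -0.146], TCP at [158.04, 500.668, 226.741] pointing down, gripper open.
Joint ranges: [-2.53, 2.53], [-0.77, 2.02], [0.04, 2.7], [-1, 4.14], [0.28, 2.66], [-3.11, 3.11]. Speed limits (rad/s): [2.57, 2.57, 3.14, 3.14, 3.14, 3.14].

## Interface

Orientations are given as [roll, pitch, yaw] about the fixed x, y, z axes, in that order (R = Rz(yaw) Ry(pitch) Rx(roll)).
In Python, from plant import bot gives the robot as it stands. The module is installed in compiled form; this text tells all that it offers.
- The arm moves only by the shell command python3 -m crank 'ROWS' [OPENING]. ROWS is JSON, a list of rows, each a list of 6 numbers: the shift along the tool's x, y, z in m, then the turn, a rotation vector about the tool's x, y, z in rad. In form: [[dx, dy, dz, wx, wy, wz], ...]. A call has 1 to 5 rows; each row shifts and turns the commanded pose from where the row before left it, along the tool's axes as they then stand; what a row does not reach is not made up. A row lasts 1/8 s, in which the tool goes at most 62.5 mm and 10.7 degrees, less where a joint would pass 70% of its speed; a pose out of reach is approached as far as the arm can. A call is refused whole if a number of a shift passes 0.0625 or a number of a turn 0.188, either way. A call with a gripper value outside its range is refused whole. OPENING is the opening in per cent of the stroke, from 0 (shut) to 100 (fully open), set as the call begins (- or left out, the last holds). The fingers move at their own pace and stop on an object; the grip force is fixed at half the most. Time passes only in rows, so rows that do not move let the fingers close. It gives the time, the measured TCP pose, the force, the opening and the grip force at its end, in the units of the state.
- bot.get_obs(): the state, without advancing time (a new reading comes with each control period).
- bot.capture(name): name is "scene" or "top" or "wrist"; returns a dict with "color" (480x640x3 uint8, blue, green, red), "fov_y" (degrees; the focal length in pixels is half the picture's height over the tangent of half this angle, whatever the lens; pixels are square), "cx", "cy" (the principal point, pixels), "extrinsics" (4x4, takes a point from world to camera coordinates); the wrist camera has in their place "tool_from_camera" (4x4, takes a point from camera to tool coordinates, whose origin is the TCP and whose axes are the flange's). Camera axes: x right, y up, looking along -z (the intrinsics and any distortion apply to the point x, -y, -z); pixel columns grow to the right and rows downward; lengths in mm; the calibration is good to about 2 mm. The wrist camera is an equidistant fisheye: a pixel r from the principal point sees the ray r / f radians off the axis. A picture is of the moment at which its call begins: read the wrist's pose just before it. There is no depth.
- bot.close_job(): hands the job in; it is judged then, once.
The state is a dict: "time": time; "joint_positions": joint angles; "dq": joint speeds; "tau": joint torques, N m; "tool_pos": TCP position; "tcp_rot": TCP orientation; "contact_force": force on the tool from outside, world axes, zero at the start; "moment": the same for the moment, N m; "grip_width": finger opening in mm; "finger_force": force on a finger pad.
Only numpy, scipy, OpenCV 4.12 (cv2) and the standard library are available. Lean on these libraries where they do the work, as an engineer would, in place of code of your own. Each camera call takes 0.05 s, during which the arm holds its last target. There are 200 camera calls.

## Working session

There is one attempt and no reset: what is moved stays moved. The work goes in short steps, Python scripts to look and compute and a shell command to move; the robot and the scene stay as the last step left them, time stands still between calls to the robot, and variables do not carry over. Pictures are saved under pics/ and viewed, at most 10 in all, crops included, and the job is handed in when it is done.

```bash
mkdir -p pics; cat > h.py <<'E'
import numpy as np, cv2
from plant import bot
from scipy.spatial.transform import Rotation as R
def cap(n,f=None):
    o=bot.get_obs(); c=bot.capture(n); c['obs']=o
    if f: cv2.imwrite('pics/'+f,c['color'])
    return c
def Rt(o): return R.from_euler('xyz',o['tcp_rot']).as_matrix()
def ray(c,u,v):
    f=240/np.tan(np.radians(c['fov_y'])/2)
    a=np.array([u-c['cx'],v-c['cy']])/f
    if 'extrinsics' in c:
        d=np.array([a[0],-a[1],-1]);E=np.array(c['extrinsics']);Q=E[:3,:3].T
        return -Q@E[:3,3],Q@d/np.linalg.norm(d)
    r=np.linalg.norm(a)+1e-12;d=np.array([a[0]/r*np.sin(r),-a[1]/r*np.sin(r),-np.cos(r)])
    T=np.array(c['tool_from_camera']);W=Rt(c['obs'])
    return W@T[:3,3]+np.array(c['obs']['tool_pos']),W@T[:3,:3]@d
def onz(c,u,v,z):
    p,d=ray(c,u,v); return (p+d*(z-p[2])/d[2]).round(1)
def proj(c,P):
    f=240/np.tan(np.radians(c['fov_y'])/2);P=np.array(P,float)
    if 'extrinsics' in c:
        E=np.array(c['extrinsics']);q=E[:3,:3]@P+E[:3,3]; return c['cx']+f*q[0]/-q[2],c['cy']+f*q[1]/q[2]
    T=np.array(c['tool_from_camera']);t=Rt(c['obs']).T@(P-c['obs']['tool_pos']);q=T[:3,:3].T@(t-T[:3,3])
    th=np.arctan2(np.hypot(q[0],q[1]),-q[2]);n=np.hypot(q[0],q[1])
    return c['cx']+f*th*q[0]/n,c['cy']-f*th*q[1]/n
def tri(c1,p1,c2,p2):
    a,d=ray(c1,*p1);b,e=ray(c2,*p2)
    s=np.linalg.lstsq(np.c_[d,-e],b-a,rcond=None)[0]
    P,Q=a+s[0]*d,b+s[1]*e; return ((P+Q)/2).round(1),np.linalg.norm(P-Q).round(1)
E
python3 - <<'E'
from h import *
for n in ('scene','top','wrist'):
    c=cap(n,n+'0.png'); print(n,c['fov_y'],c['cx'],c['cy'],np.array(c.get('extrinsics',c.get('tool_from_camera'))).round(3).tolist())
print(c['obs'])
E
```

```text
scene 47.26675846729589 331.42949232420017 234.56403614135183 [[-0.647, 0.762, -0.015, 413.949], [-0.658, -0.549, 0.516, 204.08], [0.385, 0.344, 0.857, -1759.309], [0.0, 0.0, 0.0, 1.0]]
top 50.90550719285575 326.38425664952973 235.87804998571562 [[0.017, -1.0, 0.023, -125.778], [0.998, 0.019, 0.066, -548.237], [-0.066, 0.022, 0.998, -1530.041], [0.0, 0.0, 0.0, 1.0]]
wrist 65.70646984690485 324.53343234582434 237.21042652668444 [[-0.001, 0.962, 0.272, 71.732], [1.0, 0.001, -0.0, 0.665], [-0.0, 0.272, -0.962, -157.706], [0.0, 0.0, 0.0, 1.0]]
{'time': 0.1, 'joint_positions': array([ 1.11901027e+00,  3.42673881e-01,  1.52491389e+00,  1.52776513e-05,
        1.27540442e+00, -1.45985032e-01]), 'dq': array([-0.00017869, -0.00142949, -0.00126148, -0.00198271,  0.00037028,
        0.00058219]), 'tau': array([ 1.24821512e-03, -4.32009244e+01, -2.44694209e+01,  7.17629911e-02,
        5.26306266e-02, -5.10241057e-05]), 'tool_pos': array([157.86270099, 500.32583099, 226.10630112]), 'tcp_rot': array([-3.14021013e+00, -2.18040766e-04,  2.83578702e+00]), 'contact_force': array([0.5263753 , 0.34489011, 0.60265453]), 'moment': array([-0.02983642,  0.03604605,  0.00121157]), 'finger_force': 0.0, 'grip_width': 91.70536426249406}
```

View pics/scene0.png

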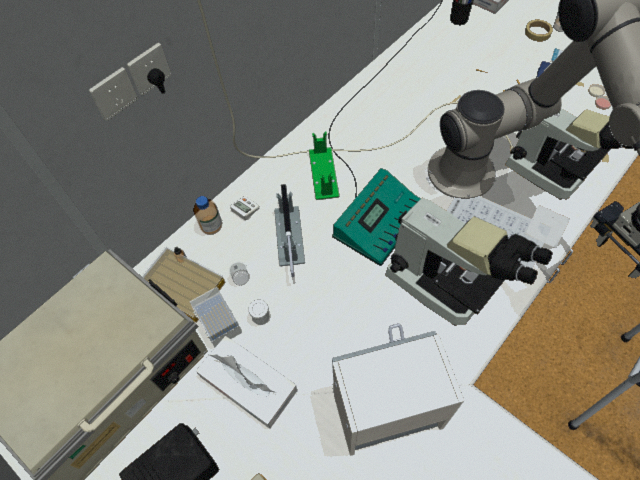

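View pics/top0.png

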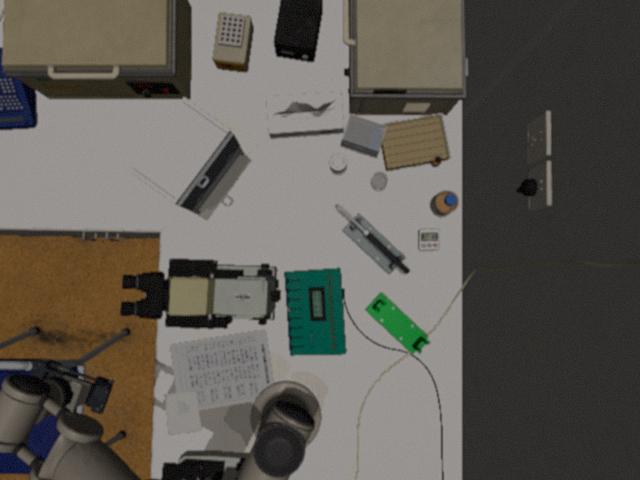

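The scene view shows the cradle with its pole near (290,235) and the green decoy at (323,165). The cabinet is near (395,390) with its eye at (396,332). In the top view the pole runs from (340,208) to (405,268), and the cabinet front faces lower right at about (215,180). I'll enlarge these.

```bash
python3 - <<'E'
import cv2,numpy as np
s=cv2.imread('pics/scene0.png');t=cv2.imread('pics/top0.png')
g=lambda i,x,y:cv2.resize(i[y:y+100,x:x+133],(400,300),interpolation=cv2.INTER_CUBIC)
cv2.imwrite('pics/c1.png',np.vstack([np.hstack([g(s,330,310),g(t,130,110)]),np.hstack([g(s,220,175),g(t,310,190)])]))
E
```

```text
(no output)
```

View pics/c1.png

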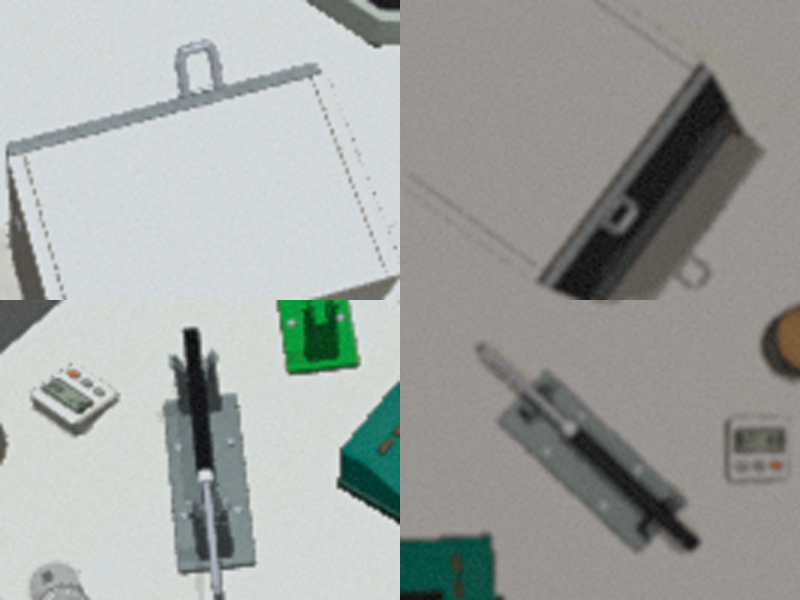

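```bash
cat > m.py <<'E'
from h import *
s=cap('scene');t=cap('top')
S=lambda x,y,X,Y:(X+x/3.008,Y+y/3)
A=lambda x,y:S(x,y,330,310)
B=lambda x,y:S(x-400,y,130,110)
C=lambda x,y:S(x,y-300,220,175)
D=lambda x,y:S(x-400,y-300,310,190)
E
python3 - <<'E'
from m import *
for c in (s,t):
  print(c['obs']['time'])
print('flap scene',onz(s,*A(5,143),260),onz(s,*A(315,64),260),'top',onz(t,*B(708,70),260),onz(t,*B(548,283),260))
print('eye',onz(s,*A(193,46),284),onz(t,*B(631,218),284),tri(s,A(193,46),t,B(631,218)))
print('pole hook',onz(t,*D(480,347),80),'end',onz(t,*D(693,545),90), 'ferr',onz(t,*D(568,430),80))
print('scene: end',onz(s,*C(190,330),90),'hook',onz(s,*C(218,595),80),'ferr',onz(s,*C(205,477),80))
for p in [(547,370),(497,420),(640,552),(688,500)]: print('cr',onz(t,*D(*p),10))
E
```

```text
0.15
0.2
flap scene [799.1 141.  260. ] [607.6 276.2 260. ] top [798.9 140.2 260. ] [609.1 271.8 260. ]
eye [662.5 203.6 284. ] [663.1 197.4 284. ] (array([662.4, 200.7, 279.1]), np.float64(5.4))
pole hook [ 636.8 -143.2   80. ] end [ 445.1 -353.5   90. ] ferr [ 556.2 -231.2   80. ]
scene: end [ 448.  -349.2   90. ] hook [ 644.  -133.5   80. ] ferr [ 559.8 -227.1   80. ]
cr [ 623.1 -215.7   10. ]
cr [ 570.2 -164.8   10. ]
cr [ 436.9 -313.7   10. ]
cr [ 491.2 -362.8   10. ]
```

The enlarged crops show the eye at scene px (394,325) and top px (207,183), left of mid-flap. The pole lies hook end up-left in the grey cradle. Before swinging the arm across I'll check how tall the microscope and teal box are.

```bash
python3 - <<'E'
from m import *
for n,p,q in [('beige',(487,240),(190,295)),('white',(430,217),(243,297)),('eyep',(543,255),(127,300)),('whitefront',(400,205),(270,280)),('teal',(378,212),(318,303)),('tealcorner',(385,170),(340,270)),('sc2',(607,125),(215,468))]: print(n,*tri(s,p,t,q))
for n,p,z in [('jar',(338,162),0),('beaker',(379,181),0),('timer',(429,239),28),('bottle',(445,203),0)]: print(n,onz(t,*p,z))
E
```

```text
beige [372.  235.8 304.8] 24.9
white [374.2  98.7 270.5] 0.9
eyep [364.7 361.5 368.2] 12.9
whitefront [417.3  30.7 307.8] 5.7
teal [343.5 -85.6  79. ] 19.2
tealcorner [417.6 -90.  362.2] 119.6
sc2 [-70.  227.5 317.5] 168.4
jar [ 785.2 -148.7    0. ]
beaker [ 727.6 -278.6    0. ]
timer [ 546.2 -430.8   28. ]
bottle [ 662.3 -487.2    0. ]
```

View pics/wrist0.png

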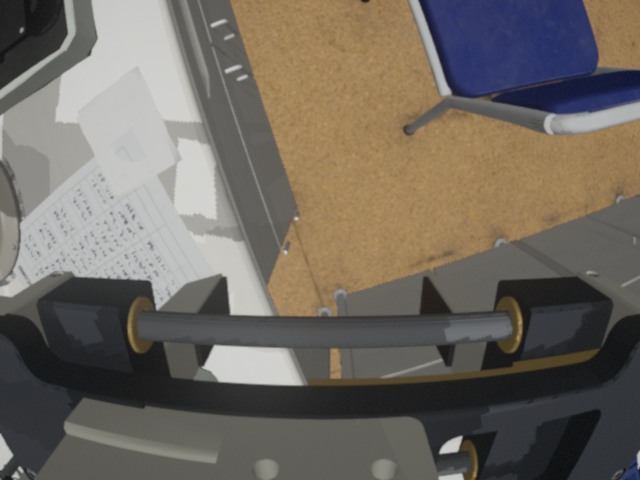

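The start wrist view shows only floor, paper and gripper. The microscope stands about 310–370 high at x 340–470, y 35–370, so I'll raise above it first, turning at the same time.

```bash
cat > plan.py <<'E'
# plan.py x y z yaw [n]: print tool-frame shifts towards a tool-down target
import sys
from h import *
def plan(p,yaw,n=None):
    o=bot.get_obs();P=np.array(o['tool_pos']);R0=Rt(o);Rg=R.from_euler('xyz',[np.pi,0,yaw]).as_matrix()
    w=R.from_matrix(R0.T@Rg).as_rotvec();d=np.array(p)-P
    n=n or int(max(np.ceil(np.abs(d).max()/44),np.ceil(np.abs(w).max()/.18),1))
    for i in range(n):
        Rk=R0@R.from_rotvec(w*i/n).as_matrix(); print((Rk.T@d/n/1000).round(4).tolist(),(w/n).round(4).tolist())
if __name__=='__main__':
    a=[float(x) for x in sys.argv[1:]];plan(a[:3],a[3],int(a[4]) if len(a)>4 else None)
E
python3 -m crank '[[0,0,-0.06,0,0,0],[0,0,-0.06,0,0,0.17],[0,0,-0.06,0,0,0.18],[0,0,-0.06,0,0,0.18],[0,0,-0.02,0,0,0.18]]' 100
python3 plan.py 470 250 480 1.5
```

```text
time: 0.98
tool_pos: [158.0, 500.8, 490.9]
tcp_rot: [3.136, -0.004, 2.12]
contact_force: [0.1, -0.2, -0.7]
grip_width: 91.7
finger_force: 0.0
[-0.0471, 0.0169, 0.0013] [0.0006, -0.0007, 0.0775]
[-0.0456, 0.0205, 0.0013] [0.0006, -0.0007, 0.0775]
[-0.0439, 0.024, 0.0013] [0.0006, -0.0007, 0.0775]
[-0.0419, 0.0273, 0.0013] [0.0006, -0.0007, 0.0775]
[-0.0397, 0.0305, 0.0013] [0.0006, -0.0007, 0.0775]
[-0.0372, 0.0334, 0.0014] [0.0006, -0.0007, 0.0775]
[-0.0345, 0.0362, 0.0014] [0.0006, -0.0007, 0.0775]
[-0.0316, 0.0388, 0.0014] [0.0006, -0.0007, 0.0775]
```

```bash
python3 -m crank '[[-0.047,0.017,0,0,0,0.0775],[-0.0456,0.0205,0,0,0,0.0775],[-0.044,0.024,0,0,0,0.0775],[-0.042,0.0273,0,0,0,0.0775],[-0.04,0.0305,0,0,0,0.0775]]' |head -3
python3 -m crank '[[-0.037,0.0334,0,0,0,0.0775],[-0.0345,0.036,0,0,0,0.0775],[-0.0316,0.0388,0,0,0,0.0775],[0,0,0,0,0,0]]' |head -3
python3 plan.py 570 -30 400 1.0
```

```text
time: 1.6
tool_pos: [355.2, 343.6, 486.8]
tcp_rot: [3.141, -0.0, 1.736]
time: 2.1
tool_pos: [473.7, 249.5, 485.2]
tcp_rot: [-3.14, 0.001, 1.501]
[-0.0388, 0.0165, 0.0122] [-0.0002, 0.0003, 0.0715]
[-0.0376, 0.0193, 0.0122] [-0.0002, 0.0003, 0.0715]
[-0.0361, 0.0219, 0.0122] [-0.0002, 0.0003, 0.0715]
[-0.0344, 0.0244, 0.0122] [-0.0002, 0.0003, 0.0715]
[-0.0326, 0.0268, 0.0122] [-0.0002, 0.0003, 0.0715]
[-0.0306, 0.0291, 0.0122] [-0.0002, 0.0003, 0.0715]
[-0.0285, 0.0312, 0.0122] [-0.0002, 0.0003, 0.0715]
```

```bash
python3 - <<'E'
from h import *
c=cap('wrist','w1.png');print(proj(c,[662.5,200.5,282]),proj(c,[799,141,260]),proj(c,[608,274,260]))
E
```

```text
(np.float64(498.6437340848073), np.float64(243.3720290711936)) (np.float64(575.6731198212631), np.float64(274.09545214659283)) (np.float64(447.18084467880516), np.float64(175.37920022346353))
```

View pics/w1.png

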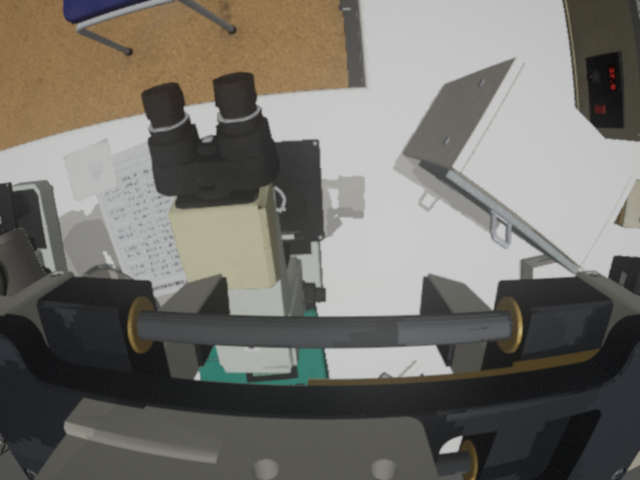

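The wrist view shows the cabinet at right, with flap ends at (447,172) and (578,270) as predicted and the eye near (500,230). I'll zoom on the eye.

```bash
python3 - <<'E'
import cv2
i=cv2.imread('pics/w1.png');cv2.imwrite('pics/w1c.png',cv2.resize(i[190:265,450:550],(800,600),interpolation=cv2.INTER_CUBIC))
E
```

```text
(no output)
```

View pics/w1c.png

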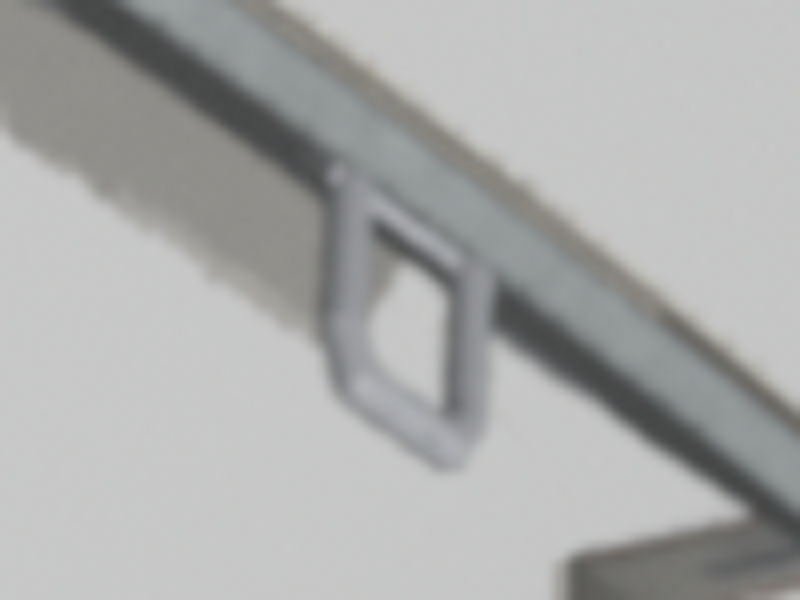

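The bar runs from crop (350,380) to (455,455), so its middle is at px (500.6,241.6).

```bash
python3 - <<'E'
from m import *
import pickle
o=dict(tool_pos=np.array([473.7,249.5,485.2]),tcp_rot=np.array([-3.14,.001,1.501]))
w=bot.capture('wrist');w['obs']=bot.get_obs()
p=(500.6,241.6);k=lambda x,y:(450+x/8,190+y/8)
print(onz(w,*p,284),tri(w,p,s,A(195,47)),tri(w,p,t,B(631,218)))
a,b=onz(w,*k(330,185),260),onz(w,*k(790,520),260); print('flap edge',a,b,np.degrees(np.arctan2(*(b-a)[:2])))
print('ends',onz(w,447,172,260),onz(w,578,271,260))
E
```

```text
[662.7 206.8 284. ] (array([662.5, 206. , 284.3]), np.float64(1.6)) (array([667.2, 201.5, 271.1]), np.float64(4.5))
flap edge [660.6 233.6 260. ] [748.2 176.4 260. ] 123.14325272260476
ends [605.9 281.5 260. ] [802.7 149.3 260. ]
```

```bash
python3 -m crank '[[-0.039,0.0165,0.01,0,0,0.0715],[-0.0376,0.0193,0.01,0,0,0.0715],[-0.036,0.022,0.01,0,0,0.0715],[-0.0344,0.0244,0.01,0,0,0.0715],[-0.0326,0.0268,0.01,0,0,0.0715]]' |head -3
python3 -m crank '[[-0.03,0.029,0.01,0,0,0.0715],[-0.0285,0.031,0.01,0,0,0.0715],[0,0,0,0,0,0]]' |head -3
python3 plan.py 520 -270 300 0.838
```

```text
time: 2.92
tool_pos: [541.0, 52.6, 437.1]
tcp_rot: [3.141, -0.001, 1.149]
time: 3.3
tool_pos: [569.3, -27.8, 415.5]
tcp_rot: [-3.14, 0.001, 1.003]
[-0.0384, 0.0148, 0.0193] [-0.0003, 0.0002, 0.0276]
[-0.038, 0.0159, 0.0193] [-0.0003, 0.0002, 0.0276]
[-0.0376, 0.0169, 0.0193] [-0.0003, 0.0002, 0.0276]
[-0.0371, 0.0179, 0.0193] [-0.0003, 0.0002, 0.0276]
[-0.0366, 0.0189, 0.0193] [-0.0003, 0.0002, 0.0276]
[-0.0361, 0.0199, 0.0193] [-0.0003, 0.0002, 0.0276]
```

```bash
python3 -m crank '[[-0.0384,0.015,0.019,0,0,0.0276],[-0.038,0.016,0.019,0,0,0.0276],[-0.0376,0.017,0.019,0,0,0.0276],[-0.037,0.018,0.019,0,0,0.0276],[-0.0366,0.019,0.019,0,0,0.0276]]' |head -3
python3 -m crank '[[-0.036,0.02,0.019,0,0,0.0276],[0,0,0,0,0,0],[0,0,0,0,0,0]]' |head -3
python3 - <<'E'
from h import *
c=cap('wrist','w2.png');print(proj(c,[534,-255.5,90]))
E
```

```text
time: 3.92
tool_pos: [529.4, -227.9, 322.2]
tcp_rot: [3.14, -0.001, 0.87]
time: 4.3
tool_pos: [521.9, -267.6, 303.7]
tcp_rot: [3.141, -0.001, 0.842]
(np.float64(324.3089839218513), np.float64(192.21134785453754))
```

View pics/w2.png

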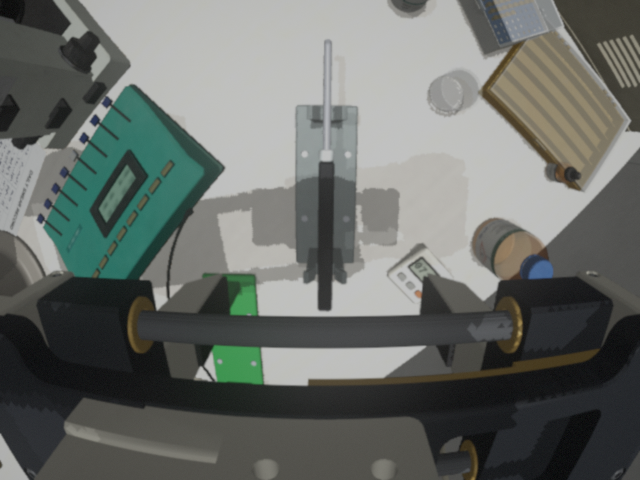

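The wrist view has the pole at column ~327: hook end (328,40), ferrule (327,150–162), handle end (325,310). It is straight with the tool.

```bash
python3 - <<'E'
from h import *
c=cap('wrist')
for n,p,z in [('hook',(327.5,40),84),('ferr+30',(327,162),90),('ferr+42',(327,150),87),('end-135',(325,310),90),('mid',(326.5,230),90)]: print(n,onz(c,*p,z))
for p in [(297,105),(358,107),(355,263),(296,261)]: print(onz(c,*p,10))
g=cv2.cvtColor(c['color'],cv2.COLOR_BGR2GRAY)
for r in (60,90,120,175,200,230,260,300): print(r,g[r,308:346].tolist())
E
```

```text
hook [ 640.8 -141.    84. ]
ferr+30 [ 556.6 -234.5   90. ]
ferr+42 [ 564.6 -225.6   87. ]
end-135 [ 447.3 -354.    90. ]
mid [ 509.6 -286.4   90. ]
[ 573.  -163.2   10. ]
[ 626.  -213.6   10. ]
[ 494.5 -359.7   10. ]
[ 439.6 -306.9   10. ]
60 [191, 190, 190, 191, 189, 190, 190, 189, 190, 190, 190, 190, 190, 190, 184, 161, 145, 154, 170, 181, 174, 160, 149, 161, 179, 188, 187, 183, 181, 182, 181, 181, 180, 181, 181, 181, 184, 189]
90 [191, 191, 191, 191, 191, 192, 192, 191, 190, 191, 192, 191, 191, 190, 182, 158, 151, 163, 175, 180, 171, 158, 154, 174, 188, 192, 191, 192, 191, 190, 187, 183, 182, 180, 181, 182, 186, 190]
120 [147, 140, 128, 105, 89, 78, 76, 75, 76, 78, 80, 84, 90, 100, 113, 139, 155, 170, 182, 177, 164, 147, 123, 109, 102, 93, 89, 86, 83, 82, 81, 80, 80, 87, 99, 115, 125, 129]
175 [140, 139, 136, 135, 135, 136, 132, 124, 129, 126, 101, 70, 61, 66, 69, 68, 68, 68, 68, 68, 68, 67, 68, 63, 60, 77, 105, 120, 128, 126, 130, 135, 135, 136, 137, 137, 137, 138]
200 [90, 91, 92, 91, 90, 90, 91, 91, 89, 80, 63, 49, 44, 47, 48, 46, 46, 48, 46, 47, 48, 45, 47, 48, 50, 64, 83, 91, 89, 90, 91, 91, 91, 92, 92, 93, 91, 92]
230 [90, 91, 89, 91, 91, 90, 90, 88, 84, 70, 53, 45, 42, 43, 42, 44, 44, 44, 45, 45, 44, 46, 46, 46, 54, 73, 86, 89, 89, 90, 89, 91, 89, 89, 89, 90, 89, 91]
260 [68, 67, 67, 66, 67, 67, 67, 69, 64, 59, 50, 49, 46, 47, 48, 49, 47, 49, 48, 50, 50, 48, 48, 49, 54, 63, 66, 66, 66, 66, 67, 68, 68, 72, 79, 86, 91, 90]
300 [192, 192, 191, 191, 191, 191, 191, 191, 181, 143, 87, 57, 54, 53, 54, 54, 54, 55, 52, 52, 54, 56, 80, 139, 180, 191, 192, 192, 192, 192, 193, 192, 192, 192, 192, 192, 191, 191]
```

```bash
python3 plan.py 536 -256.5 62 0.833 5
```

```text
[0.0035, 0.0005, 0.0484] [0.0004, -0.0002, 0.0019]
[0.0035, 0.0005, 0.0484] [0.0004, -0.0002, 0.0019]
[0.0035, 0.0005, 0.0484] [0.0004, -0.0002, 0.0019]
[0.0035, 0.0006, 0.0484] [0.0004, -0.0002, 0.0019]
[0.0035, 0.0006, 0.0484] [0.0004, -0.0002, 0.0019]
```

```bash
python3 -m crank '[[0.0055,0.001,0.05,0,0,0.002],[0.006,0.001,0.05,0,0,0.002],[0.006,0.001,0.05,0,0,0.003],[0,0,0.05,0,0,0.002],[0,0,0.02,0,0,0]]'
python3 -m crank '[[0,0,0.02,0,0,0],[0,0,0,0,0,0]]'
python3 plan.py 536 -256.5 62 0.833 1
```

```text
time: 5.03
tool_pos: [534.7, -255.9, 80.4]
tcp_rot: [-3.138, 0.0, 0.833]
contact_force: [0.4, -0.4, 0.4]
grip_width: 92.3
finger_force: 0.0
time: 5.28
tool_pos: [535.2, -256.6, 62.0]
tcp_rot: [-3.139, 0.0, 0.833]
contact_force: [-0.1, -0.2, 0.5]
grip_width: 92.1
finger_force: 0.0
[0.0007, 0.0005, 0.0] [-0.0022, 0.0001, -0.0004]
```

```bash
python3 -m crank '[[0,0,0,0,0,0],[0,0,0,0,0,0],[0,0,0,0,0,0],[0,0,0,0,0,0],[0,0,0,0,0,0]]' 0
python3 -m crank '[[0,0,0,0,0,0],[0,0,0,0,0,0],[0,0,0,0,0,0]]'
```

```text
time: 5.9
tool_pos: [535.2, -258.3, 62.8]
tcp_rot: [3.142, -0.0, 0.831]
contact_force: [-0.4, -0.1, -0.4]
grip_width: 46.2
finger_force: 0.0
time: 6.28
tool_pos: [535.1, -258.1, 62.6]
tcp_rot: [-3.141, -0.0, 0.831]
contact_force: [-0.7, 0.8, -0.0]
grip_width: 16.4
finger_force: 0.5
```

```bash
python3 -m crank '[[0,0,0,0,0,0],[0,0,0,0,0,0],[0,0,0,0,0,0]]'
python3 -m crank '[[0,0,-0.02,0,0,0],[0,0,-0.04,0,0,0],[0,0,0,0,0,0]]'
```

```text
time: 6.65
tool_pos: [535.1, -258.1, 62.6]
tcp_rot: [-3.141, -0.0, 0.831]
contact_force: [-0.9, 0.3, 0.7]
grip_width: 15.8
finger_force: 30.0
time: 7.02
tool_pos: [537.0, -259.3, 125.8]
tcp_rot: [3.135, -0.001, 0.831]
contact_force: [-0.4, 0.5, -2.3]
grip_width: 15.8
finger_force: 30.0
```

```bash
python3 -m crank '[[0,0,-0.05,0,0,0],[0,0,-0.05,0,0,0],[0,0,-0.05,0,0,0],[0,0,-0.055,0,0,0],[0,0,0,0,0,0]]'
python3 plan.py 642.7 62 330 1.396 10
```

```text
time: 7.65
tool_pos: [536.5, -259.0, 331.7]
tcp_rot: [3.133, -0.002, 0.831]
contact_force: [0.8, -0.3, -2.9]
grip_width: 16.2
finger_force: 30.0
[0.0309, -0.0138, 0.0001] [0.0009, 0.0001, -0.0565]
[0.0316, -0.012, 0.0001] [0.0009, 0.0001, -0.0565]
[0.0322, -0.0102, 0.0001] [0.0009, 0.0001, -0.0565]
[0.0328, -0.0084, 0.0001] [0.0009, 0.0001, -0.0565]
[0.0332, -0.0065, 0.0001] [0.0009, 0.0001, -0.0565]
[0.0335, -0.0047, 0.0002] [0.0009, 0.0001, -0.0565]
[0.0337, -0.0028, 0.0002] [0.0009, 0.0001, -0.0565]
[0.0338, -0.0008, 0.0002] [0.0009, 0.0001, -0.0565]
[0.0338, 0.0011, 0.0002] [0.0009, 0.0001, -0.0565]
[0.0337, 0.003, 0.0002] [0.0009, 0.0001, -0.0565]
```

```bash
python3 -m crank '[[0.031,-0.0138,0,0,0,-0.0565],[0.0316,-0.012,0,0,0,-0.0565],[0.0322,-0.01,0,0,0,-0.0565],[0.0328,-0.0084,0,0,0,-0.0565],[0.0332,-0.0065,0,0,0,-0.0565]]'|head -2
python3 -m crank '[[0.0335,-0.0047,0,0.005,0,-0.0565],[0.0337,-0.0028,0,0,0,-0.0565],[0.0338,-0.0008,0,0,0,-0.0565],[0.034,0.001,0,0,0,-0.0565],[0.0337,0.003,0,0,0,-0.0565]]'|head -2
python3 -m crank '[[0,0,0,0,0,0],[0,0,0,0,0,0]]'
python3 - <<'E'
from h import *
c=cap('wrist','w3.png');s=cap('scene','s3.png');t=cap('top','t3.png')
w=c['color'][0:110,250:400];print(proj(c,[662.6,205.8,284]),proj(s,[662.6,205.8,284]),proj(t,[662.6,205.8,284]))
g=lambda i,x,y,wd,h:cv2.resize(i[y:y+h,x:x+wd],(400,300),interpolation=cv2.INTER_CUBIC)
cv2.imwrite('pics/c3.png',np.vstack([np.hstack([g(s['color'],350,285,80,60),g(t['color'],160,140,80,60)]),np.hstack([g(c['color'],220,0,200,150),g(c['color'],0,0,640,480)])]))
E
```

```text
time: 8.28
tool_pos: [588.5, -96.6, 325.2]
time: 8.9
tool_pos: [641.7, 64.1, 325.2]
time: 9.15
tool_pos: [641.4, 62.6, 326.1]
tcp_rot: [-3.134, -0.0, 1.395]
contact_force: [-0.9, -0.6, -1.0]
grip_width: 15.8
finger_force: 30.0
(np.float64(314.60025232072445), np.float64(8.066843528352962)) (np.float64(394.9439274117639), np.float64(325.9553919677943)) (np.float64(203.47746061330238), np.float64(182.7983476388889))
```

View pics/c3.png

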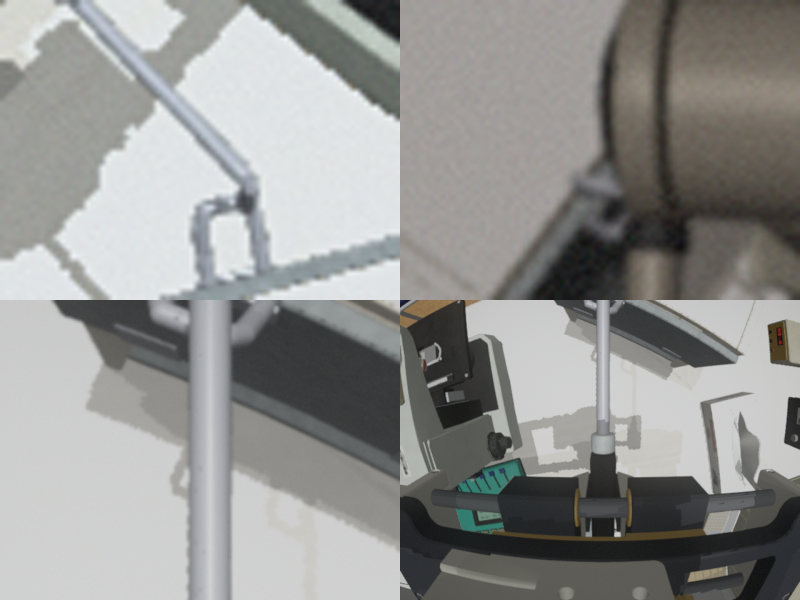

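The scene crop shows the hook just above the eye, tip at scene px (399.4,325.6) and bar middle at (395,326). The wrist crop shows the rod about midway between the eye's legs.

```bash
python3 - <<'E'
from h import *
s=cap('scene');w=cap('wrist');o=bot.get_obs();Rw=Rt(o);P=np.array(o['tool_pos'])
for a in (153,157,161):
    q=P+Rw@[a,0,-17.4]; tip=q-[0,0,30]; print(a,tip.round(1),'tip',np.round(proj(s,tip),1),'bendtop',np.round(proj(s,q+[0,0,4]),1))
    d=q-[0,0,54]; print(' lowered 24: ',np.round(proj(s,d),1))
n=np.array([.559,.829,0]);y=np.array([-.829,.559,0]);b=np.array([662.6,205.8,284])
for l in (-16,0,16):
    print(l,'wrist bar',np.round(proj(w,b+l*y),1),'foot',np.round(proj(w,b+l*y+24.4*n-[0,0,29]),1))
for a in (60,120,150): print('rod',np.round(proj(w,P+Rw@[a,0,-17.4]),1))
E
```

```text
153 [668.6 212.7 315.4] tip [397.1 324.4] bendtop [398.5 318.2]
 lowered 24:  [396.1 328.6]
157 [669.3 216.6 315.4] tip [398.4 325.8] bendtop [399.9 319.6]
 lowered 24:  [397.4 330. ]
161 [670.  220.5 315.4] tip [399.7 327.2] bendtop [401.2 321. ]
 lowered 24:  [398.7 331.3]
-16 wrist bar [340.8  18.9] foot [354.7   0.8]
0 wrist bar [313.7   8.2] foot [331.1  -8.7]
16 wrist bar [286.8  -1.6] foot [307.7 -17.4]
rod [320.9 170.5]
rod [320.8  15.8]
rod [320.8 -50.8]
```

```bash
python3 -m crank '[[0,0,0.012,0,0,0],[0,0,0.012,0,0,0],[0,0,0.008,0,0,0],[0,0,0,0,0,0]]'
python3 -m crank '[[0,0,0.005,0,0,0],[0,0,0.005,0,0,0],[0,0,0,0,0,0]]'
```

```text
time: 9.9
tool_pos: [641.2, 63.1, 294.7]
tcp_rot: [-3.135, -0.001, 1.396]
contact_force: [0.5, -0.4, -1.4]
grip_width: 15.8
finger_force: 30.0
time: 10.28
tool_pos: [641.4, 63.1, 285.3]
tcp_rot: [-3.136, -0.001, 1.396]
contact_force: [-0.3, 0.4, -1.6]
grip_width: 16.1
finger_force: 30.0
```

```bash
python3 -m crank '[[0,0,0.004,0,0,0],[0,0,0.003,0,0,0],[0,0,0,0,0,0]]'
python3 - <<'E'
from h import *
s=cap('scene')['color'];w=cap('wrist')['color']
g=lambda i,x,y,wd,h:cv2.resize(i[y:y+h,x:x+wd],(400,300),interpolation=cv2.INTER_CUBIC)
cv2.imwrite('pics/c4.png',np.hstack([g(s,360,300,60,45),g(w,265,0,120,90)]))
E
```

```text
time: 10.65
tool_pos: [641.4, 63.1, 278.4]
tcp_rot: [-3.136, -0.001, 1.396]
contact_force: [-0.8, -0.0, -2.1]
grip_width: 15.9
finger_force: 30.0
```

View pics/c4.png

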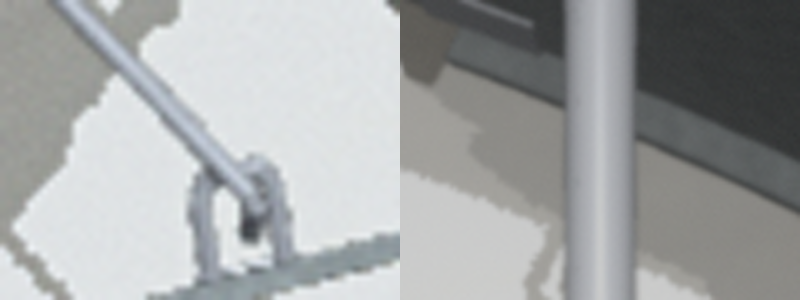

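The hook leg hangs inside the eye in the scene crop at (252,225), a little towards the right leg at (275,220). I'll shift it about 2.5 mm and work out the arc.

```bash
cat > arc.py <<'E'
import numpy as np
th=np.r_[0:1.4801:0.04]
r=156.9*np.sin(th+.1885); h=156.9*np.cos(th+.1885)
off=np.interp(th,[0,.3,.8,1.48],[10,10,8,7.5])
D=r-7.5-16.4; Z=130+h+off-17.4
pD,pz=0,278.4
for t,d,z in zip(th,D,Z):
    print(round(t,2),'z',round(z,1),'out',round(d,1),'row',(-(d-pD)*.914e-3).round(4),(-(d-pD)*.406e-3).round(4),((pz-z)/1e3).round(4)); pD,pz=d,z
E
python3 arc.py; python3 -m crank '[[-0.001,0.0022,0,0,0,0],[0,0,0,0,0,0]]'
```

```text
0.0 z 276.7 out 5.5 row -0.005 -0.0022 0.0017
0.04 z 275.4 out 11.6 row -0.0056 -0.0025 0.0013
0.08 z 273.9 out 17.7 row -0.0056 -0.0025 0.0015
0.12 z 272.1 out 23.7 row -0.0055 -0.0024 0.0018
0.16 z 270.1 out 29.7 row -0.0054 -0.0024 0.002
0.2 z 267.8 out 35.5 row -0.0054 -0.0024 0.0023
0.24 z 265.3 out 41.3 row -0.0053 -0.0023 0.0025
0.28 z 262.6 out 46.9 row -0.0052 -0.0023 0.0027
0.32 z 259.6 out 52.5 row -0.0051 -0.0022 0.003
0.36 z 256.2 out 57.9 row -0.005 -0.0022 0.0033
0.4 z 252.7 out 63.2 row -0.0048 -0.0021 0.0035
0.44 z 249.0 out 68.3 row -0.0047 -0.0021 0.0037
0.48 z 245.0 out 73.3 row -0.0046 -0.002 0.004
0.52 z 240.9 out 78.2 row -0.0044 -0.002 0.0041
0.56 z 236.5 out 82.9 row -0.0043 -0.0019 0.0043
0.6 z 232.0 out 87.4 row -0.0041 -0.0018 0.0045
0.64 z 227.3 out 91.7 row -0.004 -0.0018 0.0047
0.68 z 222.4 out 95.9 row -0.0038 -0.0017 0.0049
0.72 z 217.4 out 99.8 row -0.0036 -0.0016 0.005
0.76 z 212.2 out 103.6 row -0.0034 -0.0015 0.0052
0.8 z 206.9 out 107.1 row -0.0032 -0.0014 0.0053
0.84 z 201.5 out 110.5 row -0.0031 -0.0014 0.0053
0.88 z 196.1 out 113.6 row -0.0029
[... 193 characters left out ...]
.002 -0.0009 0.0059
1.08 z 167.1 out 125.9 row -0.0018 -0.0008 0.006
1.12 z 161.0 out 127.6 row -0.0016 -0.0007 0.0061
1.16 z 154.9 out 129.1 row -0.0014 -0.0006 0.0061
1.2 z 148.8 out 130.4 row -0.0012 -0.0005 0.0062
1.24 z 142.5 out 131.4 row -0.0009 -0.0004 0.0062
1.28 z 136.3 out 132.2 row -0.0007 -0.0003 0.0063
1.32 z 130.0 out 132.7 row -0.0005 -0.0002 0.0063
1.36 z 123.7 out 133.0 row -0.0002 -0.0001 0.0063
1.4 z 117.4 out 133.0 row -0.0 -0.0 0.0063
1.44 z 111.1 out 132.7 row 0.0002 0.0001 0.0063
1.48 z 104.8 out 132.3 row 0.0004 0.0002 0.0063
time: 11.0
tool_pos: [643.7, 61.6, 278.9]
tcp_rot: [-3.137, -0.001, 1.395]
contact_force: [-0.3, 0.4, -1.7]
grip_width: 15.9
finger_force: 30.0
```

```bash
python3 -m crank '[[-0.005,-0.0022,0.0017,0,0,0],[-0.0056,-0.0025,0.0013,0,0,0],[-0.0056,-0.0025,0.0015,0,0,0],[0,0,0,0,0,0]]'
```

```text
time: 11.5
tool_pos: [633.2, 46.6, 274.3]
tcp_rot: [-3.136, -0.001, 1.395]
contact_force: [0.3, 0.3, -0.8]
grip_width: 15.8
finger_force: 30.0
```

```bash
python3 -m crank '[[-0.0055,-0.0024,0.0018,0,0,0],[-0.0054,-0.0024,0.002,0,0,0],[-0.0054,-0.0024,0.0023,0,0,0]]'
python3 - <<'E'
from h import *
s=cap('scene')['color'];o=bot.get_obs();w=cap('wrist')['color']
g=lambda i,x,y,wd,h:cv2.resize(i[y:y+h,x:x+wd],(400,300),interpolation=cv2.INTER_CUBIC)
cv2.imwrite('pics/c5.png',np.hstack([g(s,340,280,100,75),g(w,225,0,200,150)]))
E
```

```text
time: 11.88
tool_pos: [623.4, 32.0, 268.2]
tcp_rot: [-3.137, -0.002, 1.396]
contact_force: [1.0, 2.6, -0.6]
grip_width: 15.9
finger_force: 30.0
```

View pics/c5.png

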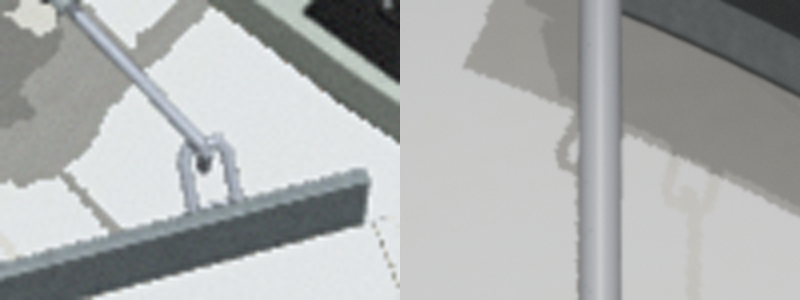

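The flap is opening, with the hook centred in the eye at crop (205,160). That is my tenth picture, so I go on by numbers.

```bash
python3 -m crank '[[-0.0053,-0.0023,0.0025,0,0,0],[-0.0052,-0.0023,0.0027,0,0,0],[-0.0051,-0.0022,0.003,0,0,0],[-0.005,-0.0022,0.0033,0,0,0],[-0.0048,-0.0021,0.0035,0,0,0]]'|sed -n 1,4p
python3 -m crank '[[-0.0047,-0.0021,0.0037,0,0,0],[-0.0046,-0.002,0.004,0,0,0],[-0.0044,-0.002,0.0041,0,0,0],[-0.0043,-0.0019,0.0043,0,0,0],[-0.0041,-0.0018,0.0045,0,0,0]]'|sed -n 1,4p
```

```text
time: 12.6
tool_pos: [608.0, 8.9, 253.1]
tcp_rot: [-3.137, -0.001, 1.396]
contact_force: [0.9, 2.6, -0.8]
time: 13.22
tool_pos: [594.5, -11.1, 232.4]
tcp_rot: [-3.137, -0.001, 1.396]
contact_force: [1.5, 1.3, -0.0]
```

```bash
python3 -m crank '[[-0.004,-0.0018,0.0047,0,0,0],[-0.0038,-0.0017,0.0049,0,0,0],[-0.0036,-0.0016,0.005,0,0,0],[-0.0034,-0.0015,0.0052,0,0,0],[-0.0032,-0.0014,0.0053,0,0,0]]'|sed -n 1,4p
python3 - <<'E'
from h import *
cap('top','t5.png');cap('scene','s5.png')
E
```

```text
time: 13.85
tool_pos: [583.3, -27.3, 207.2]
tcp_rot: [-3.137, -0.001, 1.396]
contact_force: [1.3, 1.4, 0.6]
```

```bash
python3 -m crank '[[-0.0031,-0.0014,0.0053,0,0,0],[-0.0029,-0.0013,0.0055,0,0,0],[-0.0027,-0.0012,0.0056,0,0,0],[-0.0025,-0.0011,0.0057,0,0,0],[-0.0022,-0.001,0.0058,0,0,0]]'|sed -n 1,4p
python3 -m crank '[[-0.002,-0.0009,0.0059,0,0,0],[-0.0018,-0.0008,0.006,0,0,0],[-0.0016,-0.0007,0.0061,0,0,0],[-0.0014,-0.0006,0.0061,0,0,0],[-0.0012,-0.0005,0.0062,0,0,0]]'|sed -n 1,4p
python3 - <<'E'
from h import *
w=cap('wrist','w6.png');o=bot.get_obs();P=np.array(o['tool_pos']);Rw=Rt(o);g=cv2.cvtColor(w['color'],cv2.COLOR_BGR2GRAY)
w3=cv2.cvtColor(cv2.imread('pics/w3.png'),cv2.COLOR_BGR2GRAY)
for r in (60,100,140):
  for i in (w3,g):
    print(r,i[r,308:344].tolist())
E
```

```text
time: 14.58
tool_pos: [575.0, -39.4, 179.3]
tcp_rot: [-3.137, -0.001, 1.396]
contact_force: [0.2, 1.5, 0.3]
time: 15.2
tool_pos: [570.1, -46.5, 149.0]
tcp_rot: [-3.137, -0.001, 1.396]
contact_force: [-0.0, -0.1, 0.1]
60 [145, 145, 144, 144, 144, 138, 133, 135, 146, 156, 163, 170, 175, 179, 184, 192, 201, 202, 194, 185, 180, 175, 170, 164, 156, 146, 134, 125, 132, 140, 142, 142, 143, 143, 143, 143]
60 [184, 175, 174, 181, 185, 175, 149, 130, 137, 146, 154, 161, 166, 169, 175, 182, 191, 194, 188, 179, 173, 169, 165, 159, 153, 144, 133, 142, 172, 192, 195, 196, 195, 195, 191, 185]
100 [207, 207, 207, 203, 197, 179, 153, 143, 149, 158, 167, 173, 178, 183, 188, 196, 204, 205, 198, 190, 183, 178, 173, 168, 159, 149, 145, 170, 199, 206, 207, 207, 207, 207, 207, 207]
100 [198, 198, 198, 198, 193, 174, 146, 135, 139, 149, 156, 163, 169, 173, 178, 186, 194, 196, 192, 183, 176, 172, 167, 161, 153, 145, 140, 151, 178, 194, 198, 198, 198, 197, 198, 197]
140 [209, 208, 208, 208, 208, 199, 165, 145, 151, 161, 168, 174, 179, 184, 189, 197, 205, 206, 200, 191, 185, 180, 175, 170, 161, 151, 146, 164, 198, 208, 208, 208, 208, 209, 209, 209]
140 [198, 199, 198, 198, 191, 169, 141, 134, 141, 150, 158, 165, 170, 174, 179, 186, 194, 197, 191, 183, 176, 172, 168, 162, 154, 145, 136, 152, 187, 198, 198, 198, 198, 199, 198, 198]
```

```bash
python3 -m crank '[[-0.0009,-0.0004,0.0062,0,0,0],[-0.0007,-0.0003,0.0063,0,0,0],[-0.0005,-0.0002,0.0063,0,0,0],[-0.0002,-0.0001,0.0063,0,0,0],[0,0,0.0063,0,0,0]]'|sed -n 1,4p
python3 -m crank '[[0.0002,0.0001,0.005,0,0,0],[0.0002,0.0001,0.004,0,0,0],[0,0,0,0,0,0]]'|sed -n 1,4p
```

```text
time: 15.88
tool_pos: [568.6, -48.4, 117.5]
tcp_rot: [-3.137, -0.001, 1.396]
contact_force: [0.6, -0.2, -0.8]
time: 16.25
tool_pos: [568.7, -47.9, 108.6]
tcp_rot: [-3.136, -0.001, 1.396]
contact_force: [0.7, 0.4, -0.4]
```

```bash
python3 -m crank '[[0,0,0.002,0,0,0],[0,0,0.0015,0,0,0],[0,0,0,0,0,0]]'|sed -n 2,4p
python3 -m crank '[[0,0,0.0015,0,0,0],[0,0,0,0,0,0]]'|sed -n 2,4p
```

```text
tool_pos: [568.9, -47.9, 105.5]
tcp_rot: [-3.137, -0.002, 1.396]
contact_force: [0.1, -0.3, -0.3]
tool_pos: [568.9, -47.9, 103.9]
tcp_rot: [-3.137, -0.002, 1.396]
contact_force: [0.5, 2.4, 0.4]
```

```bash
python3 -m crank '[[0,0,0.0015,0,0,0],[0,0,0,0,0,0]]'|sed -n 2,4p
python3 -m crank '[[0,0,0.0015,0,0,0],[0,0,0,0,0,0]]'|sed -n 2,4p
```

```text
tool_pos: [568.9, -47.9, 102.5]
tcp_rot: [-3.137, -0.002, 1.396]
contact_force: [-0.3, 1.3, 0.5]
tool_pos: [568.8, -48.0, 100.9]
tcp_rot: [-3.137, -0.001, 1.396]
contact_force: [0.5, 1.5, 0.7]
```

```bash
python3 -m crank '[[0,0,0.0015,0,0,0],[0,0,0,0,0,0]]'|sed -n 2,4p
python3 -m crank '[[0,0,0.0015,0,0,0],[0,0,0,0,0,0]]'|sed -n 2,4p
python3 - <<'E'
from h import *
print(bot.get_obs()['moment'])
s=cap('scene','s7.png');t=cap('top','t7.png')
# predicted flap free edge ends at stop vs image
n=np.array([.559,.829,0]);y=np.array([-.829,.559,0]);m=np.array([704.3,215.4,0])+n*5 # hinge line xy
for th in (1.40,1.44,1.48):
  e=m-n*(130*np.sin(th))+[0,0,130+130*np.cos(th)]
  up=np.array([0,0,1])*np.sin(th)*5+n*np.cos(th)*5
  print(th,[np.round(proj(c,e+k*118*y+up),1).tolist() for c in (s,t) for k in (-1,1)])
E
```

```text
tool_pos: [568.8, -48.0, 99.4]
tcp_rot: [-3.137, -0.001, 1.396]
contact_force: [0.8, 1.1, 0.5]
tool_pos: [568.8, -48.0, 97.8]
tcp_rot: [-3.137, -0.001, 1.396]
contact_force: [-0.3, 1.1, 1.1]
[ 0.38045859 -0.10487643 -0.07050697]
1.4 [[320.4, 327.3], [412.6, 302.4], [270.5, 166.7], [221.3, 235.0]]
1.44 [[320.4, 327.7], [412.2, 302.9], [270.9, 167.2], [221.9, 235.4]]
1.48 [[320.4, 328.2], [411.9, 303.5], [271.3, 167.7], [222.5, 235.6]]
```

```bash
cat > av.py <<'E'
import sys
from h import *
np.save(sys.argv[1],np.mean([cap('scene')['color'].astype(float) for _ in range(4)],0)); print(proj(cap('scene'),[596+0,95,115]))
E
cat > cmp.py <<'E'
import sys
from h import *
a,b=[np.load(f).mean(2) for f in sys.argv[1:3]]
for nm,(x,y,w,h) in dict(edgeL=(325,305,40,30),edgeR=(385,295,35,30),bg=(430,330,60,60)).items():
    p,q=[i[y:y+h,x:x+w] for i in (a,b)]
    gy,gx=np.gradient(p); A=np.c_[gx.ravel(),gy.ravel()]
    print(nm,np.linalg.lstsq(A,(p-q).ravel(),rcond=None)[0].round(3),np.abs(p-q).mean().round(2))
E
python3 av.py a.npy; python3 -m crank '[[0,0,0.002,0,0,0],[0,0,0,0,0,0]]'|sed -n 2,4p; python3 av.py b.npy; python3 cmp.py a.npy b.npy
```

```text
(np.float64(370.24267233011903), np.float64(305.49866963775276))
tool_pos: [568.7, -48.0, 95.8]
tcp_rot: [-3.137, -0.001, 1.396]
contact_force: [0.6, 1.1, 0.1]
(np.float64(370.24267233011903), np.float64(305.49866963775276))
edgeL [-0.033 -0.001] 0.88
edgeR [ 0.009 -0.002] 0.84
bg [ 0.002 -0.001] 0.59
```

```bash
python3 -m crank '[[0,0,-0.004,0,0,0],[0.0018,0.0008,-0.004,0,0,0],[0.0018,0.0008,-0.003,0,0,0],[0,0,0,0,0,0]]'|sed -n 2,4p
python3 -m crank '[[0,0,-0.006,0,0,0],[0,0,-0.008,0,0,0],[0,0,0,0,0,0]]'|sed -n 2,4p
python3 av.py c.npy; python3 cmp.py b.npy c.npy
```

```text
tool_pos: [571.3, -44.6, 107.3]
tcp_rot: [-3.137, -0.001, 1.396]
contact_force: [-0.7, -0.4, -1.4]
tool_pos: [571.7, -44.9, 122.0]
tcp_rot: [-3.139, -0.001, 1.396]
contact_force: [-0.8, -0.2, -1.6]
(np.float64(370.24267233011903), np.float64(305.49866963775276))
edgeL [-0.239  0.12 ] 2.09
edgeR [-0.003  0.003] 0.8
bg [0.001 0.004] 0.63
```

```bash
python3 -m crank '[[0,0,-0.012,0,0,0],[0,0,-0.018,0,0,0],[0,0,-0.025,0,0,0],[0,0,-0.03,0,0,0],[0,0,0,0,0,0]]'|sed -n 2,4p
python3 av.py d.npy; python3 cmp.py c.npy d.npy
python3 - <<'E'
from h import *
w3=cv2.imread('pics/w3.png');w=cap('wrist','w8.png')['color'];s=cap('scene','s8.png')
for i in (w3,w): print(i[120:200:2,325].mean(1).round().astype(int).tolist(), i[60,310:340].mean(1).round().astype(int).tolist())
o=bot.get_obs();P=np.array(o['tool_pos']);Rw=Rt(o)
for z in (-17.4,-25.6): print(z,[np.round(proj(s,P+Rw@[a,0,z]),1).tolist() for a in (50,157)])
E
```

```text
tool_pos: [572.9, -45.2, 209.0]
tcp_rot: [3.14, -0.001, 1.396]
contact_force: [-0.6, -0.2, -1.1]
(np.float64(370.24267233011903), np.float64(305.49866963775276))
edgeL [ 0.689 -0.262] 3.65
edgeR [0.004 0.008] 1.16
bg [0.02  0.009] 0.93
[206, 207, 206, 206, 206, 205, 205, 206, 206, 206, 206, 205, 206, 205, 206, 205, 205, 206, 205, 204, 205, 205, 205, 204, 204, 204, 203, 203, 202, 203, 202, 202, 202, 201, 201, 189, 147, 148, 147, 147] [143, 143, 143, 137, 132, 135, 146, 157, 163, 171, 176, 179, 185, 193, 201, 202, 194, 186, 181, 176, 171, 165, 157, 147, 134, 125, 131, 139, 141, 141]
[200, 200, 200, 200, 200, 200, 200, 199, 199, 198, 198, 198, 198, 198, 198, 198, 198, 197, 196, 196, 195, 194, 194, 194, 193, 194, 194, 193, 193, 192, 192, 191, 191, 191, 190, 190, 190, 186, 152, 142] [167, 184, 193, 180, 149, 138, 147, 155, 162, 169, 173, 177, 182, 191, 198, 199, 192, 184, 177, 173, 168, 163, 156, 147, 134, 125, 134, 149, 168, 183]
-17.4 [[347.2, 261.1], [376.5, 291.6]]
-25.6 [[347.2, 259.6], [376.7, 290.1]]
```

```bash
cat > rod.py <<'E'
import sys
from h import *
def rod(i):
    g=cv2.cvtColor(i,cv2.COLOR_BGR2GRAY).astype(float); out=[]
    c=g[170:215,322:328].mean(1); k=np.argmin(np.diff(c)); d=-np.diff(c)[k-2:k+3]; out.append(round(170+k-2+(d*np.arange(5)).sum()/d.sum(),2))
    for r in (20,60,100,140):
        p=np.array([g[r+j,300:350] for j in range(-4,5)]).mean(0); pk=np.argmax(p[20:30])+20
        out.append((300+round(float(np.interp(0,[0],[pk])),1), 300+int(np.argmin(p[8:20])+8),300+int(np.argmin(p[28:42])+28)))
    return out
for f in sys.argv[1:]: print(f,rod(cv2.imread('pics/'+f)))
E
python3 rod.py w3.png w6.png w8.png
python3 plan.py 560 -150 240 1.05 4
```

```text
w3.png [np.float64(190.26), (325.0, 309, 341), (325.0, 314, 335), (325.0, 315, 334), (325.0, 315, 334)]
w6.png [np.float64(193.29), (325.0, 315, 335), (325.0, 315, 334), (325.0, 315, 334), (325.0, 315, 334)]
w8.png [np.float64(195.0), (325.0, 314, 335), (325.0, 315, 335), (325.0, 315, 334), (325.0, 315, 334)]
[-0.0264, 0.0018, -0.0088] [-0.0017, -0.0001, 0.0864]
[-0.0261, 0.0041, -0.0088] [-0.0017, -0.0001, 0.0864]
[-0.0257, 0.0063, -0.0088] [-0.0017, -0.0001, 0.0864]
[-0.025, 0.0085, -0.0088] [-0.0017, -0.0001, 0.0864]
```

```bash
python3 - <<'E'
from h import *
for f in ('w3.png','w6.png','w8.png'):
    g=cv2.cvtColor(cv2.imread('pics/'+f),cv2.COLOR_BGR2GRAY)
    c=g[185:275,320:330].mean(1).round().astype(int); print(f,c.tolist())
    print([ (np.where(g[r,300:350]<0)[0].size, g[r,306:346:2].tolist()) for r in (225,)])
w=cap('wrist');o=w['obs'];P=np.array(o['tool_pos']);Rw=Rt(o)
for pitch in (0,.05):
  for a,h in ((30,10),(30,7.5),(42,7.5),(42,4)):
    print(pitch,a,h,np.round(proj(w,P+Rw@[a+1.8,0,-17.4-h-a*pitch]),1))
E
```

```text
w3.png [189, 189, 188, 189, 188, 182, 168, 154, 150, 148, 145, 142, 142, 142, 142, 142, 142, 141, 141, 141, 141, 141, 141, 141, 141, 141, 141, 140, 140, 136, 128, 130, 146, 166, 177, 179, 179, 179, 179, 179, 179, 179, 178, 178, 177, 176, 176, 176, 176, 176, 176, 177, 176, 176, 175, 174, 173, 172, 170, 168, 160, 136, 86, 55, 53, 53, 53, 53, 53, 53, 53, 53, 54, 54, 53, 52, 53, 52, 52, 52, 51, 51, 51, 50, 49, 49, 49, 49, 48, 48]
[(0, [125, 141, 150, 157, 164, 169, 172, 176, 179, 182, 180, 177, 174, 170, 166, 162, 154, 145, 131, 146])]
w6.png [180, 180, 179, 179, 179, 179, 179, 178, 172, 156, 143, 138, 136, 135, 133, 133, 133, 133, 132, 132, 132, 132, 132, 132, 132, 132, 132, 132, 132, 129, 120, 119, 132, 152, 166, 170, 170, 169, 170, 169, 169, 169, 169, 169, 168, 168, 167, 166, 167, 167, 167, 167, 167, 166, 166, 165, 164, 163, 161, 159, 153, 131, 82, 48, 44, 43, 44, 44, 44, 44, 44, 43, 44, 43, 44, 43, 42, 42, 42, 42, 42, 41, 41, 41, 40, 40, 40, 39, 39, 38]
[(0, [120, 132, 141, 148, 155, 159, 162, 166, 170, 173, 170, 167, 164, 161, 158, 153, 145, 138, 124, 121])]
w8.png [182, 182, 181, 182, 182, 181, 181, 181, 181, 178, 167, 150, 140, 136, 136, 136, 136, 136, 136, 136, 136, 136, 136, 136, 135, 135, 135, 135, 135, 135, 133, 128, 123, 127, 145, 165, 173, 174, 174, 173, 173, 173, 172, 172, 172, 172, 172, 171, 171, 170, 169, 170, 170, 170, 170, 170, 169, 168, 167, 166, 164, 160, 145, 110, 66, 47, 46, 46, 46, 46, 47, 46, 46, 46, 46, 45, 45, 45, 45, 44, 44, 43, 43, 42, 43, 42, 42, 41, 42, 42]
[(0, [118, 137, 145, 154, 159, 164, 167, 170, 172, 176, 174, 172, 169, 165, 163, 157, 149, 142, 129, 124])]
0 30 10 [320.9 250.2]
0 30 7.5 [321.  248.2]
0 42 7.5 [320.9 216.9]
0 42 4 [321.  214.8]
0.05 30 10 [320.9 251.5]
0.05 30 7.5 [320.9 249.4]
0.05 42 7.5 [320.8 218.1]
0.05 42 4 [320.9 216. ]
```

```bash
python3 plan.py 535.1 -258.1 200 0.831 7
```

```text
[-0.0309, 0.0002, 0.0007] [-0.0009, 0.0001, 0.0807]
[-0.0308, 0.0027, 0.0007] [-0.0009, 0.0001, 0.0807]
[-0.0305, 0.0052, 0.0007] [-0.0009, 0.0001, 0.0807]
[-0.0299, 0.0076, 0.0007] [-0.0009, 0.0001, 0.0807]
[-0.0292, 0.01, 0.0007] [-0.0009, 0.0001, 0.0807]
[-0.0283, 0.0123, 0.0007] [-0.0009, 0.0001, 0.0807]
[-0.0272, 0.0146, 0.0007] [-0.0009, 0.0001, 0.0807]
```

```bash
python3 -m crank '[[-0.031,0,0,0,0,0],[-0.031,0.0003,0,0,0,0.0807],[-0.0308,0.0027,0,0,0,0.0807],[-0.03,0.006,0,0,0,0.0807],[-0.0299,0.0076,0,0,0,0.0807]]'|sed -n 2,3p
python3 -m crank '[[-0.029,0.01,0,0,0,0.0807],[-0.0283,0.0123,0,0,0,0.0807],[0,0.0146,0,0,-0.055,0.0807],[0,0,0,0,0,0],[0,0,0,0,0,0]]'|sed -n 2,4p
cat > back.py <<'E'
from h import *
o=bot.get_obs();P=np.array(o['tool_pos']);Rw=Rt(o);G=np.array([535.1,-258.1,62.6])
u=np.array([np.cos(.831),np.sin(.831),0]);pole=R.from_matrix(Rw).as_matrix()@np.array([1,0,-.055])
# grip point now and goal; difference in tool axes
g=P+Rw@[0,0,-17.4];d=G+[0,0,17.4]-g
print('tool-axes mm',(Rw.T@d).round(1),'world',d.round(1),'pole yaw',np.arctan2(pole[1],pole[0]).round(4),'pole pitch',pole[2].round(4),o['tcp_rot'].round(4),o['contact_force'].round(1))
E
python3 back.py
```

```text
tool_pos: [546.1, -198.2, 205.3]
tcp_rot: [-3.136, 0.0, 1.07]
tool_pos: [547.4, -266.2, 205.1]
tcp_rot: [-3.138, 0.056, 0.833]
contact_force: [0.2, -0.5, -1.4]
tool-axes mm [  4.7 -14.1 142.5] world [ -13.     7.4 -142.5] pole yaw 0.8329 pole pitch -0.0008 [-3.1377  0.0558  0.8331] [ 0.2 -0.5 -1.4]
```

```bash
python3 -m crank '[[0.0015,-0.007,0.02,0,0,0],[0.0016,-0.0071,0.04,0,0,-0.002],[0.0016,0,0.03,0,0,0],[0,0,0,0,0,0],[0,0,0,0,0,0]]'|sed -n 2,4p
python3 back.py
```

```text
tool_pos: [537.5, -257.7, 117.0]
tcp_rot: [-3.141, 0.056, 0.833]
contact_force: [0.6, -0.4, -0.8]
tool-axes mm [ 0.2 -1.5 54.4] world [ -3.1  -1.1 -54.4] pole yaw 0.8334 pole pitch -0.0008 [-3.1409  0.0557  0.8334] [ 0.6 -0.4 -0.8]
```

```bash
python3 -m crank '[[0.0002,-0.0015,0.01,0,0,0.002],[0,0,0.005,0,0,0],[0,0,0,0,0,0]]'|sed -n 2,2p
python3 back.py
```

```text
tool_pos: [535.1, -256.8, 100.2]
tool-axes mm [ 0.2  1.  37.6] world [ -0.7  -2.  -37.6] pole yaw 0.8309 pole pitch -0.0016 [-3.1383  0.0565  0.8311] [ 1.2  0.3 -1.3]
```

```bash
python3 -m crank '[[0,0.0006,0.01,0,0,0],[0,0,0.01,0,0,0],[0,0,0,0,0,0]]'|sed -n 2,2p
python3 back.py;python3 -m crank '[[0,0,0,0,0,0],[0,0,0,0,0,0]]'|sed -n 2,2p
python3 back.py
```

```text
tool_pos: [534.2, -257.8, 79.2]
tool-axes mm [ 0.3  0.9 16.6] world [  0.2  -1.  -16.6] pole yaw 0.8307 pole pitch -0.0019 [-3.1366  0.0568  0.831 ] [-0.3  0.8 -1.9]
tool_pos: [535.1, -258.2, 80.9]
tool-axes mm [ 0.1 -0.1 18.3] world [ -0.7  -0.6 -18.2] pole yaw 0.8309 pole pitch -0.0013 [-3.1396  0.0563  0.831 ] [ 0.6  0.2 -1.1]
```

Aligned; lowering gently.

```bash
python3 -m crank '[[0,0,0.006,0,0,0],[0,0,0.005,0,0,0],[0,0,0,0,0,0]]'|sed -n 2,4p
python3 -m crank '[[0,0,0.003,0,0,0],[0,0,0.002,0,0,0],[0,0,0,0,0,0]]'|sed -n 2,4p
python3 back.py
```

```text
tool_pos: [534.1, -258.3, 68.9]
tcp_rot: [-3.138, 0.057, 0.831]
contact_force: [-0.4, -0.4, -1.7]
tool_pos: [534.2, -258.7, 64.4]
tcp_rot: [-3.139, 0.056, 0.831]
contact_force: [-0.2, 0.3, -0.8]
tool-axes mm [0.2 0.2 1.8] world [ 0.2 -0.1 -1.8] pole yaw 0.8308 pole pitch -0.0015 [-3.1387  0.0565  0.831 ] [-0.2  0.3 -0.8]
```

```bash
python3 -m crank '[[0,0,0.001,0,0,0],[0,0,0,0,0,0]]'|sed -n 2,4p
python3 -m crank '[[0,0,0.001,0,0,0],[0,0,0,0,0,0]]'|sed -n 2,4p
python3 -m crank '[[0,0,0.001,0,0,0],[0,0,0,0,0,0]]'|sed -n 2,4p
```

```text
tool_pos: [534.2, -258.8, 63.6]
tcp_rot: [-3.139, 0.056, 0.831]
contact_force: [-0.2, -0.1, -1.2]
tool_pos: [534.4, -258.9, 62.8]
tcp_rot: [-3.139, 0.056, 0.831]
contact_force: [-0.9, 0.9, 0.6]
tool_pos: [534.4, -259.0, 62.6]
tcp_rot: [-3.14, 0.056, 0.831]
contact_force: [-1.9, 1.5, 5.1]
```

```bash
python3 -m crank '[[0,0,0,0,0,0],[0,0,0,0,0,0],[0,0,0,0,0,0],[0,0,0,0,0,0],[0,0,0,0,0,0]]' 70
python3 -m crank '[[0,0,-0.01,0,0,0],[0,0,-0.03,0,0,0],[0,0,-0.06,0,0,0],[0,0,-0.06,0,0,0],[0,0,-0.05,0,0.056,0]]'
python3 -m crank '[[-0.02,0,-0.03,0,0,0],[0,0,0,0,0,0],[0,0,0,0,0,0]]'
python3 - <<'E'
from h import *
c=cap('wrist','w9.png');print(c['obs']['tool_pos'],c['obs']['tcp_rot'])
# where the pole was: predicted points on its axis in the old grasp pose
O=np.array([536.2,-256.9]);u=np.array([np.cos(.831),np.sin(.831)])
for a,z in ((-130,90),(-60,90),(0,90),(30,90),(42,87),(100,84),(159,84)):
    q=proj(c,[*(O+a*u),z]);x,y=int(round(q[0])),int(round(q[1]))
    print(a,np.round(q,1),c['color'][y,x-14:x+15].mean(1).astype(int).tolist() if 0<=y<480 else '')
E
```

```text
time: 25.88
tool_pos: [534.2, -258.8, 61.5]
tcp_rot: [-3.139, 0.056, 0.831]
contact_force: [-0.4, 0.2, -0.5]
grip_width: 60.7
finger_force: 0.0
time: 26.5
tool_pos: [543.2, -249.7, 274.7]
tcp_rot: [3.141, -0.001, 0.833]
contact_force: [-0.5, -0.1, 0.5]
grip_width: 64.7
finger_force: 0.0
time: 26.88
tool_pos: [528.9, -264.8, 300.4]
tcp_rot: [-3.138, 0.0, 0.831]
contact_force: [-0.8, -0.7, 0.3]
grip_width: 64.0
finger_force: 0.0
[ 528.90419549 -264.80274492  300.43202504] [-3.13756144e+00  3.31589932e-04  8.30729425e-01]
-130 [324.6 315.1] [187, 186, 186, 187, 187, 187, 181, 156, 111, 69, 59, 60, 58, 60, 59, 57, 57, 59, 60, 59, 78, 129, 172, 185, 187, 187, 186, 187, 187]
-60 [324.5 255.5] [68, 69, 68, 69, 69, 69, 66, 56, 48, 46, 47, 46, 49, 48, 47, 50, 51, 50, 50, 49, 49, 47, 55, 65, 67, 66, 68, 68, 73]
0 [324.5 198.6] [95, 95, 96, 95, 94, 95, 91, 84, 64, 51, 47, 47, 48, 48, 50, 49, 51, 51, 51, 50, 50, 48, 48, 61, 88, 95, 96, 95, 96]
30 [324.4 168.9] [156, 156, 158, 157, 158, 157, 156, 147, 117, 76, 61, 62, 63, 64, 61, 64, 64, 61, 62, 63, 62, 62, 75, 105, 135, 142, 144, 143, 143]
42 [324.4 156.7] [160, 158, 157, 157, 156, 156, 156, 153, 147, 151, 168, 181, 189, 192, 192, 192, 193, 192, 192, 191, 184, 174, 158, 142, 143, 146, 145, 145, 146]
100 [324.4  99. ] [198, 198, 198, 198, 198, 199, 198, 198, 198, 198, 196, 185, 161, 162, 175, 187, 183, 172, 158, 155, 179, 195, 198, 198, 198, 197, 196, 191, 188]
159 [324.3  42.3] [196, 196, 196, 196, 196, 196, 196, 196, 195, 195, 196, 195, 195, 196, 195, 193, 193, 195, 196, 196, 196, 196, 195, 197, 196, 196, 196, 196, 196]
```

```bash
python3 plan.py 500 0 440 0.831 6
```

```text
[0.0293, -0.0334, -0.0232] [-0.0009, 0.0001, 0.0]
[0.0293, -0.0334, -0.0232] [-0.0009, 0.0001, 0.0]
[0.0293, -0.0334, -0.0233] [-0.0009, 0.0001, 0.0]
[0.0293, -0.0333, -0.0233] [-0.0009, 0.0001, 0.0]
[0.0293, -0.0333, -0.0233] [-0.0009, 0.0001, 0.0]
[0.0293, -0.0333, -0.0233] [-0.0009, 0.0001, 0.0]
```

```bash
python3 -m crank '[[0,-0.01,-0.06,0,0,0],[0.03,-0.04,-0.06,0,0,0],[0.0293,-0.04,-0.02,0,0,0],[0.0293,-0.04,0,0,0,0],[0.0293,-0.04,0,0,0,0]]'|sed -n 1,2p
python3 -m crank '[[0.0293,-0.0333,0,0,0,0],[0.0293,-0.03,0,0,0,0],[0,0,0,0,0,0],[0,0,0,0,0,0]]'|sed -n 1,4p
python3 - <<'E'
from h import *
for n,(x,y,w,h) in dict(scene=(180,180,140,160),top=(325,130,135,150)).items():
    a=cv2.imread(f'pics/{n}0.png').astype(int);b=cap(n,n+'9.png')['color'].astype(int)
    d=cv2.GaussianBlur(np.abs(a-b).max(2).astype(np.float32),(3,3),0)[y:y+h,x:x+w]
    k,_,st,ce=cv2.connectedComponentsWithStats((d>30).astype(np.uint8))
    print(n,[(s[:4]+[x,y,0,0]).tolist()+[int(s[4])] for s in st[1:] if s[4]>3])
E
```

```text
time: 27.55
tool_pos: [484.8, -71.6, 428.4]
time: 28.05
tool_pos: [478.0, 12.4, 428.8]
tcp_rot: [-3.138, 0.002, 0.832]
contact_force: [0.4, 0.6, -0.6]
scene [[279, 185, 4, 14, 35], [284, 184, 5, 18, 56], [288, 212, 4, 24, 42], [284, 230, 3, 5, 8], [286, 236, 3, 7, 16], [287, 244, 6, 19, 75], [292, 263, 2, 5, 9], [290, 273, 2, 3, 5], [293, 273, 2, 4, 8]]
top [[405, 265, 3, 3, 5]]
```

```bash
python3 - <<'E'
from h import *
S=dict(scene=dict(hend=(272,180,24,24),hmid=(275,205,24,20),rod=(282,238,18,22),hook=(284,266,18,22),base=(295,225,14,40)),
 top=dict(hend=(390,255,25,25),hmid=(368,232,22,22),rod=(345,208,20,20),hook=(328,198,20,16)))
for n in S:
    a,b=[cv2.imread(f'pics/{n}{k}.png').astype(float).mean(2) for k in (0,9)]
    for m,(x,y,w,h) in S[n].items():
        p,q=[np.float32(cv2.GaussianBlur(i,(0,0),.8)) for i in (a,b)]
        best=min(((np.abs(cv2.warpAffine(p,np.float32([[1,0,dx],[0,1,dy]]),(640,480))-q)[y:y+h,x:x+w].mean()),dx,dy) for dx in np.arange(-4,4.1,.5) for dy in np.arange(-4,4.1,.5))
        print(n,m,np.round(best,2),np.abs(p-q)[y:y+h,x:x+w].mean().round(2))
E
```

```text
scene hend [14.2 -0.5  0.5] 17.21
scene hmid [ 9.78 -0.5   0.  ] 11.52
scene rod [11.23 -0.5   0.5 ] 13.7
scene hook [ 8.34 -0.5  -0.5 ] 9.05
scene base [ 9.14 -0.5   0.  ] 10.49
top hend [ 6.31  0.   -1.  ] 8.83
top hmid [ 5.42  0.5  -0.5 ] 7.39
top rod [5.81 0.   0.  ] 5.81
top hook [4.89 1.   0.5 ] 5.25
```

```bash
python3 av.py e.npy; python3 cmp.py b.npy e.npy; python3 -c "
from plant import bot; print(bot.close_job())"
```

```text
(np.float64(370.24267233011903), np.float64(305.49866963775276))
edgeL [ 0.089 -0.045] 3.54
edgeR [-0.01  -0.012] 1.14
bg [-0.024 -0.005] 0.93
the job is handed in; nothing more can be done
None
```

The job is handed in at about 28 s, with no verdict shown: by force and camera checks the flap is down at its stop, and the pole is back in both cradle notches within about 2 mm of where it lay. The pole tilted about 3° in the gripper when it met the stop, which I corrected before laying it down, and the robot itself touched nothing else.

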